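Twist lid on the tea canister, left at the airing position

TASK

Lift the loose wooden dust cover off the blue tea canister by its knob and set it down gently, upright, on the middle of the round cork mat. Then fit the steel twist lid: lower its two lugs into the canister's notches until it sits flush, and turn it clockwise (seen from above) only half-way to its lock, so that its bar handle points at the green marks, without ever letting it click home at the red ones. Finish still gripping the lid's bar and holding it steady at half-way, and leave the other shop goods where they stand.

Things in the scene. Friction and masses are not known exactly. Their poses are not given: they have to be found in the camera images.
- canister: blue tea canister with steel collar, fixed to the counter, 104 mm across, 100 mm high; origin at the centre of its underside, z up. Rim marks in pairs, in its frame: white at the notches (0, 180 deg), green half-way (-45, 135 deg: 45 deg clockwise from above), red at the lock (-90, 90 deg). Lid turns freely from -6 to 55 deg clockwise, then a sprung ball resists; past 70 deg it counts as clicked
- canister_mouth (a point): centre of the canister's mouth, on its axis at rim height; axes as the canister's. The collar's opening is 70 mm across; two notches, 22 mm wide, at the +x and -x sides reach out to 43 mm from the axis. Between them the collar's tabs are 5.5 mm thick, their tops at this height. Anticlockwise turning is blocked after 6 deg
- half_mark (a point): one of the two green half-way marks on the canister's rim, 48 mm from its axis; the other lies opposite. The lid's bar must point along the line through both
- lid_grip (a point): loose twist lid, standing upright on the counter, 60 mm high, 0.22 kg: steel disc 88 mm across, 6 mm thick, with a black bar handle 56 mm long along the lid's x, 16 mm thick along its y, 36 mm high. This point: on the axis in the bar, 22 mm above the disc's top, 14 mm below the bar's top, 46 mm above the lid's underside. Seated (disc on the rim) it is 28 mm above the canister's mouth
- lid_foot (a point): centre of the lid's underside, the end of its spigot; axes as the lid's. The grey spigot is 66 mm across, 18 mm deep up to the disc, with a tapered end. Two lugs at the lid's +x and -x, in line with the bar: 15 mm wide, 6 mm high, undersides 4 mm above this point, tips 39.5 mm from the axis. Either lug fits either notch
- cover_knob (a point): loose wooden dust cover, at the start lying on the canister's mouth, 0.13 kg; disc 90 mm across, 8 mm thick, over a plug 62 mm across, 5 mm deep; a dark round knob 26 mm across, 36 mm high on it. This point: on the axis in the knob, 35 mm above the plug's underside, 22 mm above the disc's top, 14 mm below the knob's top
- mat: round cork mat, fixed flat on the counter, 150 mm across, 4 mm thick. Origin at the centre of its underside
- mug_red: red mug, 80 mm across, 88 mm high; bystander, to be left alone. Origin at the centre of its underside
- mug_green: green mug, 80 mm across, 88 mm high; bystander, to be left alone. Origin at the centre of its underside
- tumbler: yellow travel tumbler with a white top, 74 mm across, 124 mm high; bystander, to be left alone. Origin at the centre of its underside
- flask: blue drinks flask with a black cap, 68 mm across, 170 mm high; bystander, to be left alone. Origin at the centre of its underside
- shot_a: blue ceramic shot cup, 44 mm across, 55 mm high; bystander, to be left alone. Origin at the centre of its underside
- shot_b: terracotta shot cup, 44 mm across, 55 mm high; bystander, to be left alone. Origin at the centre of its underside
- whale: grey whale figure on a dark wooden foot, about 45 x 110 x 47 mm; bystander, to be left alone. Origin at the centre of its underside

How it is judged:
By the outcome, as a careful person would: the job done as asked, in the order asked, and still so for the second after the job is handed in, while the arm keeps its last pose, push and grip.
It also fails if it takes over 67 s, if anything falls off the work surface, if the arm or the gripper's body presses on something with over 40 N, if the wrist force passes 120 N, or if a joint passes its speed limit or range.

ROBOT

A 6-joint arm with a two-finger parallel gripper is mounted at the origin on the work surface. World frame = base frame: x ahead of the robot, y to its left, z up, the work surface at z = 0. Lengths are in m, angles in rad, forces in N, time in s.
With the tool pointing down it reaches from about 0.25 to 0.725 m from the base axis. Payload 4 kg.
Tool frame: the origin (TCP) lies on the centre line of the jaws, within the pads' length; the fingertips stand 17 mm ahead of it and the grasp point (between the pads) lies 2 mm behind it; z points along the fingers, x is the direction in which the jaws open and shut, and the axes are right-handed (so a half turn about z gives the same grasp; the last joint's range is limited). The gripper opens to 85 mm and grips with 20 to 120 N. Pads are 22 mm wide; open, the fingers measure 114 mm over their backs; the gripper's body (76 mm by 85 mm) begins 54 mm behind the grasp point. The pads swing forward as they close: fully open they stand 13 mm farther back than shut.
Start: joints at [1.129, 0.241, 0.005, 1.335, 0, 1.571], TCP at [0.214, 0.452, 0.248] pointing down, gripper open.
Joint ranges: [-2.72, 2.72], [-1.05, 1.87], [-1.09, 1.28], [-1.99, 2.15], [-1.42, 1.44], [-3.14, 3.14]. Speed limits (rad/s): [2.79, 2.79, 3.14, 3.14, 3.14, 3.14].

INTERFACE

Orientations are given as a unit quaternion [x, y, z, w].
In Python, from workcell import bot gives the robot as it stands.
- The arm moves only by the tool jog_arm, never from a script. Its arguments are lists of equal length, an entry for each row: "jaw": the closure, from 0 (fully open) to 1 (shut); "linear": the shift along the tool's x, y, z in m, a list of three; "delta_rot": the turn, a rotation vector about the tool's x, y, z in degrees, a list of three. A call has exactly 8 rows; each row is the pose to reach, as a shift and turn from the pose commanded when the call began, along the tool's axes at that moment; what a row does not reach only later rows make up. A row lasts 1/12 s, in which the tool goes at most 41.7 mm and 7.16 degrees, less where a joint would pass 70% of its speed; a pose out of reach is approached as far as the arm can. A call with a gripper value outside its range is refused whole. The fingers move at their own pace and stop on an object; the grip force is fixed at half the most. Time passes only in rows, so rows that repeat a pose let the fingers close, or fill a call up. It gives the time, the measured TCP pose, the force and the opening at its end, in the units of the state.
- bot.get_obs(): the state, without advancing time (a new reading comes with each control period).
- bot.camera(name): name is "scene" or "top" or "wrist"; returns (picture, depth): 384x512x3 uint8, red, green, blue; 384x512 float32, m along the optical axis (not along the pixel's ray), 0 where there is no reading.
- bot.calibration(name): a dict with "fovy" (degrees; the focal length in pixels is half the picture's height over the tangent of half this angle, whatever the lens; pixels are square), "cx", "cy" (the principal point, pixels), "origin" and "orientation" of the camera in the world. Camera axes: x right, y down, z forward; pixel columns grow to the right and rows downward; lengths in m; the calibration is good to about 2 mm. A picture is of the moment at which its call begins: read the wrist's pose just before it. calibration takes no time and is no camera call; for the wrist camera it gives the pose at the moment of the call.
- bot.job_done(): hands the job in, once; it reports no verdict.
The state is a dict: "clock": time; "joint_pos": joint angles; "joint_vel": joint speeds; "tau": joint torques, N m; "eef_pos": TCP position; "tool_rot": TCP orientation; "ft_force": force on the tool from outside, world axes, zero at the start; "ft_torque": the same for the moment, N m; "grip_width": finger opening in m.
Only numpy, scipy, OpenCV 4.12 (cv2) and the standard library are available. Lean on these libraries where they do the work, as an engineer would, in place of code of your own. Each camera call takes 0.05 s, during which the arm holds its last target.

## Working session

There is one attempt and no reset: what is moved stays moved. The work goes in short steps, Python scripts to look and compute and a tool call to move; the robot and the scene stay as the last step left them, time stands still between calls to the robot, and variables do not carry over. Pictures are saved under pics/ and viewed, and the job is handed in when it is done.

Besides the shell and the picture viewer there is one more tool, called after "Call:" by a JSON object that holds its "fn" and its "kwargs". jog_arm: Moves the arm, as the interface text tells. Its arguments: {"type":"object","properties":{"jaw":{"type":"array","items":{"type":"number"}},"linear":{"type":"array","items":{"type":"array","items":{"type":"number"}}},"delta_rot":{"type":"array","items":{"type":"array","items":{"type":"number"}}}},"required":["jaw","linear","delta_rot"]}

```bash
ls; mkdir -p pics; cat > h.py <<'E'
import numpy as np,cv2
from scipy.spatial.transform import Rotation as R
from workcell import bot
def cap(name,tag):
    cal=bot.calibration(name); im,d=bot.camera(name)
    cv2.imwrite(f'pics/{tag}.png',im[:,:,::-1]); np.savez(f'pics/{tag}.npz',im=im,d=d,**{k:np.array(v) for k,v in cal.items()})
    return im,d,cal
def load(tag):
    z=np.load(f'pics/{tag}.npz'); return z
def ray(z,u,v):
    f=192/np.tan(np.radians(float(z['fovy']))/2)
    return np.stack([(np.asarray(u)-z['cx'])/f,(np.asarray(v)-z['cy'])/f,np.ones_like(np.asarray(u,float))],-1)
def cloud(z):
    v,u=np.mgrid[0:384,0:512]; p=ray(z,u,v)*z['d'][...,None]
    return R.from_quat(z['orientation']).apply(p.reshape(-1,3)).reshape(384,512,3)+z['origin']
def onplane(z,u,v,h):
    r=R.from_quat(z['orientation']).apply(ray(z,u,v)); o=z['origin']
    return o+r*((h-o[2])/r[...,2])[...,None] if r.ndim>1 else o+r*(h-o[2])/r[2]
def crop(tag,u0,v0,u1,v1,s):
    im=cv2.imread(f'pics/{tag}.png')[v0:v1,u0:u1]
    cv2.imwrite(f'pics/{tag}_c{u0}_{v0}.png',cv2.resize(im,None,fx=s,fy=s,interpolation=cv2.INTER_CUBIC))
E
python3 - <<'E'
from h import *
cap('top','t0');cap('scene','s0')
o=bot.get_obs();print(o)
for n in('top','scene','wrist'):print(bot.calibration(n))
E
```

```text
pics
{'clock': 0.1, 'joint_pos': array([ 1.12902129e+00,  2.41335006e-01,  3.89423811e-03,  1.33521950e+00,
       -6.97804497e-06,  1.57079477e+00]), 'joint_vel': array([ 0.00072536, -0.00165978,  0.00453521, -0.00054405, -0.00016361,
        0.00041996]), 'tau': array([-3.45237522e-04, -3.73138297e+01,  2.53010130e+01,  1.08517846e-02,
       -5.62888795e-05,  6.10335377e-06]), 'eef_pos': array([0.21354987, 0.45152195, 0.24751674]), 'tool_rot': array([ 8.44849721e-01,  5.35002879e-01, -7.85509882e-04,  5.01553826e-04]), 'ft_force': array([-0.42641745,  0.46852273,  0.90951761]), 'ft_torque': array([-0.00367803, -0.02207607,  0.01888796]), 'grip_width': 0.08539559499573307}
{'fovy': 45.76801404540034, 'cx': 263.22938210096925, 'cy': 190.98572825929273, 'origin': array([ 0.35224978, -0.0035701 ,  1.7277208 ]), 'orientation': array([ 0.7111196 , -0.70048973,  0.04016741, -0.04482885])}
{'fovy': 56.425298773515145, 'cx': 252.26408724385374, 'cy': 191.35555412566194, 'origin': array([ 1.05197115, -0.13670996,  0.98173172]), 'orientation': array([ 0.77076756,  0.58046322, -0.16079645, -0.20766398])}
{'fovy': 66.65221095802286, 'cx': 255.57740984289748, 'cy': 193.3207129220106, 'origin': array([0.14793214, 0.48233676, 0.37286444]), 'orientation': array([0.83573631, 0.52944588, 0.07686093, 0.12379127])}
```

View pics/t0.png

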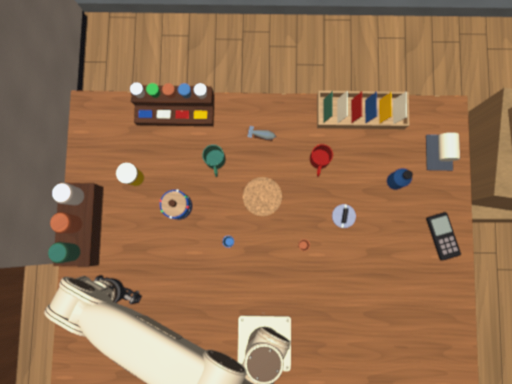

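View pics/s0.png

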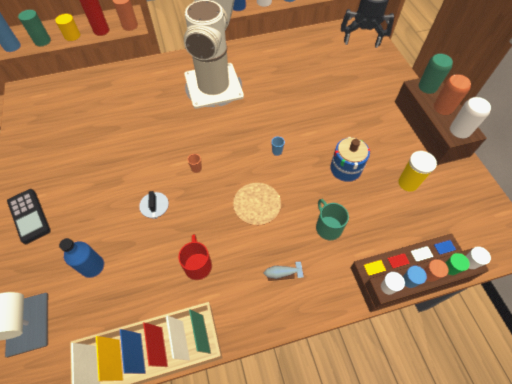

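The top view shows the canister with its cover at about (176,205), the mat at (262,196) and the lid at (344,216). The base is at the bottom, so +x is up and +y is left.

```bash
python3 - <<'E'
from h import *
z=load('t0');P=cloud(z);im=z['im'].astype(int)
crop('t0',150,180,205,230,10);crop('t0',315,190,375,240,10)
crop('s0',325,130,380,185,10);
def fit(mask,box,n):
    u0,v0,u1,v1=box; m=np.zeros((384,512),bool); m[v0:v1,u0:u1]=1; m&=mask
    p=P[m]; print(n,len(p),p.mean(0),'mid',(p.min(0)+p.max(0))/2,'size',np.ptp(p,0)); 
    vu=np.argwhere(m).astype(np.float32); (c,r)=cv2.minEnclosingCircle(vu[:,::-1].copy()); print('  circ px',c,r, onplane(z,np.array([c[0]]),np.array([c[1]]),np.median(p[:,2])))
H=P[...,2]
print('table',np.median(H[270:300,200:230]))
fit((H>0.09)&(H<0.125),(150,180,205,230),'can+cover disc')
fit((H>0.127),(155,185,200,225),'knob')
fit((H>0.013)&(H<0.04),(325,195,365,240),'lid disc')
fit((H>0.045),(325,195,365,240),'lid bar')
g=cv2.cvtColor(z['im'],cv2.COLOR_RGB2HSV)
print('mat px heights',np.median(H[185:208,250:275]))
fit((H>0.0025)&(H<0.02),(236,170,290,223),'mat')
for n,b in dict(tumbler=(112,160,146,190),mugg=(198,143,230,180),mugr=(305,142,336,180),flask=(383,165,416,192),sa=(218,232,238,250),sb=(294,236,314,254),whale=(243,122,280,145)).items(): fit((H>0.02),b,n)
E
```

```text
table 0.00017493585701722214
can+cover disc 617 [0.49915935 0.32705143 0.10574625] mid [0.50088916 0.32940825 0.1070982 ] size [0.1024395  0.10240117 0.03410819]
  circ px (174.07142639160156, 203.13265991210938) 14.765684127807617 [[0.49960013 0.32740875 0.10624125]]
knob 56 [0.48120507 0.28626709 0.33978084] mid [0.43165148 0.16922136 0.92782892] size [0.1588034  0.34558291 1.59978376]
  circ px (175.96875, 202.99374389648438) 18.411405563354492 [[0.4967972  0.31316472 0.14354394]]
lid disc 350 [ 0.47099299 -0.29252627  0.02516721] mid [ 0.47980131 -0.28681096  0.02673826] size [0.09867759 0.1088716  0.02620036]
  circ px (341.5, 214.5) 15.182326316833496 [[ 0.47359931 -0.285057    0.02511451]]
lid bar 83 [ 0.46007649 -0.26777263  0.20006798] mid [ 0.42551493 -0.15392227  0.88673726] size [0.14653028 0.30070434 1.68196708]
  circ px (343.77508544921875, 210.55709838867188) 18.83054542541504 [[ 0.48564721 -0.2875363   0.06099817]]
mat px heights 0.0047736551296087
mat 1410 [0.53988333 0.01229837 0.00621954] mid [0.54175384 0.01255359 0.00995503] size [0.20235854 0.20416588 0.0149004
[... 868 characters left out ...]
x (402.96429443359375, 178.5) 15.972208023071289 [[ 0.59930334 -0.49026682  0.11571221]]
sa 51 [0.36982232 0.1337582  0.11365302] mid [0.37011386 0.0749323  0.87455658] size [0.04033322 0.1570048  1.70632845]
  circ px (227.5, 242.0) 7.43313455581665 [[0.36457571 0.1370433  0.05169978]]
sb 53 [ 0.36070386 -0.1367169   0.14395669] mid [ 0.3597991  -0.08246616  0.8744125 ] size [0.03995648 0.15779213 1.7066166 ]
  circ px (304.0, 245.5) 9.013978004455566 [[ 0.35615571 -0.14305313  0.052198  ]]
whale 210 [0.76652516 0.02030308 0.08615353] mid [0.5818096  0.01921958 0.87468011] size [0.45911962 0.10312388 1.70608138]
  circ px (260.0, 134.5) 15.07491397857666 [[0.77247044 0.02477355 0.03740699]]
```

```bash
ls pics
```

```text
s0.npz
s0.png
s0_c325_130.png
t0.npz
t0.png
t0_c150_180.png
t0_c315_190.png
```

View pics/t0_c150_180.png

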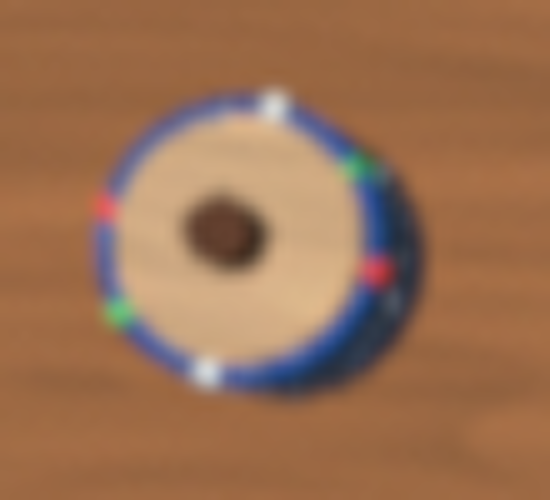

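View pics/t0_c315_190.png

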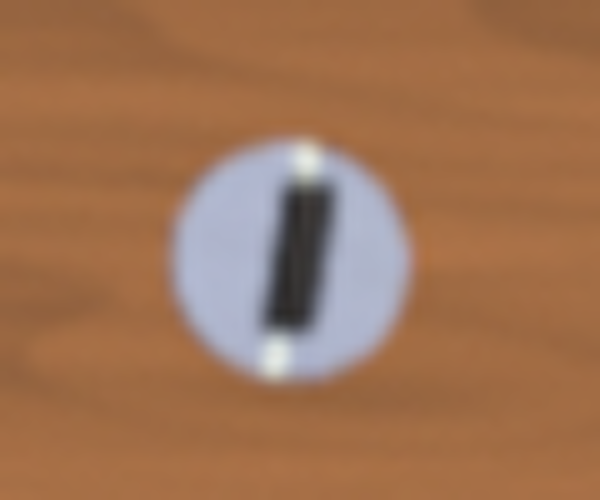

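```bash
python3 - <<'E'
from h import *
z=load('t0')
# cover rim, knob; lid
o=bot.get_obs(); print(R.from_quat(o['tool_rot']).as_matrix().round(3))
c=bot.calibration('wrist'); T=R.from_quat(o['tool_rot']); print('cam in tool',T.inv().apply(c['origin']-o['eef_pos']),(T.inv()*R.from_quat(c['orientation'])).as_matrix().round(3))
E
```

```text
[[ 0.428  0.904 -0.001]
 [ 0.904 -0.428 -0.002]
 [-0.002  0.    -1.   ]]
cam in tool [-0.00043163 -0.07249188 -0.12534762] [[ 1.     0.    -0.001]
 [ 0.     0.958  0.288]
 [ 0.001 -0.288  0.958]]
```

Canister crop: white marks at (273,104) and (207,373), green at (360,165) and (118,313), red at (377,269) and (104,207), knob at (226,233). Lid crop: marks at (306,158) and (274,360), disc centre about (291,260).

```bash
python3 - <<'E'
from h import *
z=load('t0')
def pt(x,y,u0,v0,h): 
    return onplane(z,np.array([(x+.5)/10-.5+u0]),np.array([(y+.5)/10-.5+v0]),h)[0]
for n,a,b in(('white',(273,104),(207,373)),('green',(360,165),(118,313)),('red',(377,269),(104,207))):
    p=pt(*a,150,180,.1);q=pt(*b,150,180,.1);d=p-q;print(n,(p+q)/2,np.linalg.norm(d),np.degrees(np.arctan2(d[1],d[0])))
print('knob',pt(226,233,150,180,.144),'disc',pt(243,238,150,180,.108))
p=pt(306,158,315,190,.024);q=pt(274,360,315,190,.024);d=p-q;print('lid',(p+q)/2,np.linalg.norm(d),np.degrees(np.arctan2(d[1],d[0])))
print(pt(291,260,315,190,.024),'bartop',pt(298,256,315,190,.06))
E
```

```text
white [0.49934621 0.33048722 0.1       ] 0.09946707146251191 -11.57937117268692
green [0.49903815 0.3307984  0.1       ] 0.10111711990584972 -57.243629931176436
red [0.49936795 0.33039871 0.1       ] 0.10134744308346405 -101.91018028601188
knob [0.49706158 0.32647193 0.144     ] disc [0.49864787 0.32781262 0.108     ]
lid [ 0.4703325  -0.29290728  0.024     ] 0.07690280095074098 -9.283918614574612
[ 0.46986295 -0.29326275  0.024     ] bartop [ 0.46888396 -0.28971319  0.06      ]
```

Call:
{"fn": "jog_arm", "kwargs": {"jaw": [0,0,0,0,0,0,0,0], "linear": [[0.001,0.03,0],[0.003,0.07,0],[0.004,0.11,0],[0.006,0.15,0],[0.008,0.19,0],[0.009,0.23,0],[0.01,0.27,0],[0.011,0.3,0]], "delta_rot": [[0,0,0],[0,0,0],[0,0,0],[0,0,0],[0,0,0],[0,0,0],[0,0,0],[0,0,0]]}}

```text
clock: 0.77
eef_pos: [0.4921, 0.3317, 0.2475]
tool_rot: [0.845, 0.534, -0.0, 0.0]
ft_force: [-0.6, 0.1, 0.4]
grip_width: 0.0852
```

Call:
{"fn": "jog_arm", "kwargs": {"jaw": [0,0,0,0,0,0,0,0], "linear": [[0,0.01,0],[0,0.01,0],[0,0.01,0],[0,0.01,0],[0,0.01,0],[0,0.01,0],[0,0.01,0],[0,0.01,0]], "delta_rot": [[0,0,0],[0,0,0],[0,0,0],[0,0,0],[0,0,0],[0,0,0],[0,0,0],[0,0,0]]}}

```text
clock: 1.43
eef_pos: [0.498, 0.33, 0.2486]
tool_rot: [0.844, 0.536, 0.0, -0.0]
ft_force: [-0.5, -0.9, -0.8]
grip_width: 0.0853
```

```bash
python3 - <<'E'
from h import *
cap('wrist','w1');z=load('w1')
o=bot.get_obs();print(o['clock'],o['eef_pos'],o['joint_pos'],R.from_quat(o['tool_rot']).as_matrix().round(4))
P=cloud(z);v=z['d']>0
for lo,hi in((.09,.115),(.13,.16)):
    m=v&(P[...,2]>lo)&(P[...,2]<hi);p=P[m];p=p[np.hypot(*(p[:,:2]-[.4988,.33]).T)<.055]
    print(len(p),p.mean(0),(p.min(0)+p.max(0))/2,np.ptp(p,0),np.median(p[:,2]))
E
```

```text
1.4833 [0.49820375 0.32988197 0.24859238] [5.84860837e-01 4.37997618e-01 2.87066191e-01 1.41949361e+00
 6.75585682e-06 1.02557446e+00] [[ 4.266e-01  9.044e-01  3.000e-04]
 [ 9.044e-01 -4.266e-01  2.000e-04]
 [ 3.000e-04  2.000e-04 -1.000e+00]]
7780 [0.49356963 0.33435803 0.10575619] [0.49876421 0.33201496 0.10249477] [0.10531389 0.10451188 0.02493101] 0.10744371978320105
782 [0.49664417 0.33238329 0.1425794 ] [0.49818529 0.33160865 0.13791095] [0.02523461 0.0256297  0.01494126] 0.14342006374574462
```

View pics/w1.png

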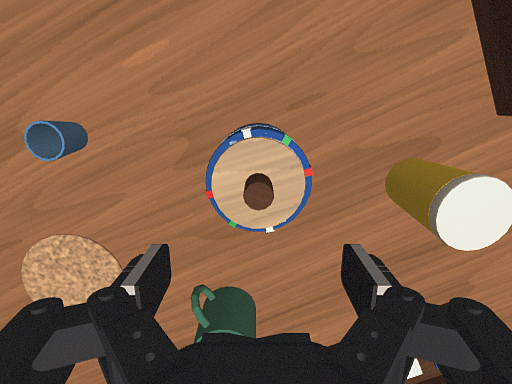

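The knob is at about (0.498,0.331), nearly under the jaws. In the wrist view it's at (259,190), and the fingertips' midpoint is at x≈256.

Call:
{"fn": "jog_arm", "kwargs": {"jaw": [0,0,0,0,0,0,0,0.2], "linear": [[0.0015,0,0.015],[0.0015,0,0.035],[0.0015,0,0.055],[0.0015,0,0.075],[0.0015,0,0.095],[0.0015,0,0.108],[0.0015,0,0.115],[0.0015,0,0.116]], "delta_rot": [[0,0,0],[0,0,0],[0,0,0],[0,0,0],[0,0,0],[0,0,0],[0,0,0],[0,0,0]]}}

```text
clock: 2.15
eef_pos: [0.4983, 0.3302, 0.1306]
tool_rot: [0.845, 0.535, -0.002, 0.0]
ft_force: [-0.4, -1.1, 0.5]
grip_width: 0.0754
```

Call:
{"fn": "jog_arm", "kwargs": {"jaw": [0.4,0.5,0.6,0.7,0.8,0.9,1,1], "linear": [[0,0,0],[0,0,0],[0,0,0],[0,0,0],[0,0,0],[0,0,0],[0,0,0],[0,0,0]], "delta_rot": [[0,0,0],[0,0,0],[0,0,0],[0,0,0],[0,0,0],[0,0,0],[0,0,0],[0,0,0]]}}

```text
clock: 2.82
eef_pos: [0.5001, 0.3313, 0.1337]
tool_rot: [0.845, 0.535, 0.001, -0.0]
ft_force: [-0.8, 1.2, 7.0]
grip_width: 0.0249
```

Call:
{"fn": "jog_arm", "kwargs": {"jaw": [1,1,1,1,1,1,1,1], "linear": [[0,0,0],[0,0,0],[0,0,0],[0,0,0],[0,0,0],[0,0,-0.002],[0,0,-0.006],[0,0,-0.01]], "delta_rot": [[0,0,0],[0,0,0],[0,0,0],[0,0,0],[0,0,0],[0,0,0],[0,0,0],[0,0,0]]}}

```text
clock: 3.48
eef_pos: [0.4988, 0.3303, 0.1418]
tool_rot: [0.845, 0.535, -0.001, 0.0]
ft_force: [0.7, -0.2, -2.2]
grip_width: 0.0242
```

```bash
python3 - <<'E'
from h import *
cap('wrist','w2')
o=bot.get_obs();print(o['clock'],o['eef_pos'],o['joint_pos'],o['ft_force'],o['grip_width'])
E
```

```text
3.5333 [0.49936929 0.33074509 0.1429198 ] [ 5.84997608e-01  4.96133657e-01  9.98354030e-02  1.17452562e+00
 -1.32704629e-05  1.02678335e+00] [-0.54763469  0.88374248 -0.83827023] 0.024520122736532205
```

View pics/w2.png

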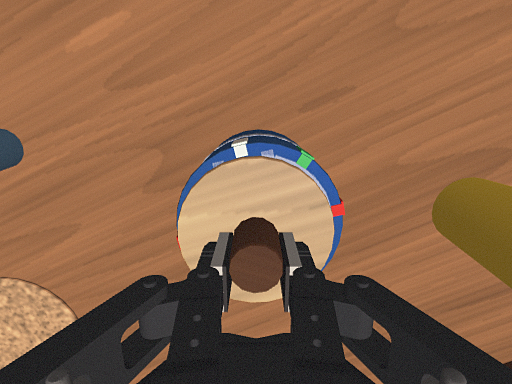

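Cover is gripped. Lift clear, then measure the mat better from the first top picture.

Call:
{"fn": "jog_arm", "kwargs": {"jaw": [1,1,1,1,1,1,1,1], "linear": [[0,0,-0.005],[0,0,-0.015],[0,0,-0.025],[0,0,-0.035],[0,0,-0.045],[0,0,-0.053],[0,0,-0.058],[0,0,-0.06]], "delta_rot": [[0,0,0],[0,0,0],[0,0,0],[0,0,0],[0,0,0],[0,0,0],[0,0,0],[0,0,0]]}}

```text
clock: 4.2
eef_pos: [0.4999, 0.3311, 0.2039]
tool_rot: [0.845, 0.535, 0.001, -0.0]
ft_force: [-0.5, -0.3, -1.7]
grip_width: 0.0246
```

```bash
python3 - <<'E'
from h import *
z=load('t0');hsv=cv2.cvtColor(z['im'],cv2.COLOR_RGB2HSV);print(hsv[196,262],hsv[196,300],hsv[170,240])
crop('t0',232,166,292,226,10)
P=cloud(z);m=np.zeros((384,512),bool);m[170:222,237:289]=1;m&=(P[...,2]>.0028)&(P[...,2]<.008)
m=cv2.morphologyEx(m.astype(np.uint8),cv2.MORPH_OPEN,np.ones((3,3)))
m2=np.zeros_like(m);m2[170:222,237:289]=((hsv[...,2].astype(int)>150)*1)[170:222,237:289]
for k in(m,cv2.morphologyEx(m2,cv2.MORPH_OPEN,np.ones((3,3)))):
    c=max(cv2.findContours(k,cv2.RETR_EXTERNAL,cv2.CHAIN_APPROX_NONE)[0],key=cv2.contourArea)
    e=cv2.fitEllipse(c);print(e,onplane(z,np.array([e[0][0]]),np.array([e[0][1]]),.004))
o=bot.get_obs();print(o['eef_pos'])
E
```

```text
[ 15 119 207] [ 13 148 159] [ 12 147 158]
((245.0, 196.0), (2.58198881149292, 2.58198881149292), 0.0) [[0.54020957 0.07862633 0.004     ]]
((261.72833251953125, 195.64979553222656), (58.20921325683594, 60.699501037597656), 167.84353637695312) [[0.54249511 0.01486995 0.004     ]]
[0.49990001 0.33111088 0.20391796]
```

View pics/t0_c232_166.png

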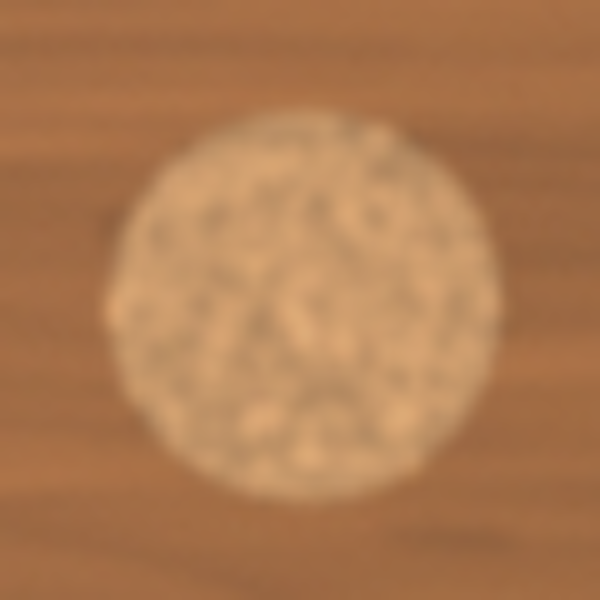

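The mat's centre in the crop is (303,304), which gives world (0.541, 0.0145).

Call:
{"fn": "jog_arm", "kwargs": {"jaw": [1,1,1,1,1,1,1,1], "linear": [[-0.01,0.006,0],[-0.03,0.019,0],[-0.055,0.035,0],[-0.08,0.052,0],[-0.105,0.068,0],[-0.13,0.084,0],[-0.155,0.1,0],[-0.18,0.116,0]], "delta_rot": [[0,0,0],[0,0,0],[0,0,0],[0,0,0],[0,0,0],[0,0,0],[0,0,0],[0,0,0]]}}

```text
clock: 4.87
eef_pos: [0.5265, 0.1161, 0.2016]
tool_rot: [0.845, 0.535, -0.001, -0.0]
ft_force: [0.7, -0.4, -1.5]
grip_width: 0.0245
```

Call:
{"fn": "jog_arm", "kwargs": {"jaw": [1,1,1,1,1,1,1,1], "linear": [[-0.025,0.016,0],[-0.05,0.032,0],[-0.07,0.045,0.01],[-0.082,0.053,0.02],[-0.087,0.056,0.035],[-0.088,0.057,0.05],[-0.088,0.057,0.06],[-0.088,0.057,0.065]], "delta_rot": [[0,0,0],[0,0,0],[0,0,0],[0,0,0],[0,0,0],[0,0,0],[0,0,0],[0,0,0]]}}

```text
clock: 5.53
eef_pos: [0.5394, 0.0138, 0.1352]
tool_rot: [0.845, 0.535, -0.002, -0.001]
ft_force: [-0.6, 0.2, -0.5]
grip_width: 0.0244
```

```bash
python3 - <<'E'
from h import *
cap('wrist','w3');cap('top','t1');crop('t1',232,166,292,226,10);crop('t1',150,180,205,230,10)
o=bot.get_obs();print(o['clock'],o['eef_pos'],o['ft_force'],R.from_quat(o['tool_rot']).as_matrix().round(4))
E
```

```text
5.6333 [0.53999038 0.0144422  0.13607008] [-0.6754447   0.2654451  -1.41701476] [[ 4.274e-01  9.040e-01 -3.000e-03]
 [ 9.040e-01 -4.274e-01 -1.000e-04]
 [-1.400e-03 -2.700e-03 -1.000e+00]]
```

View pics/w3.png

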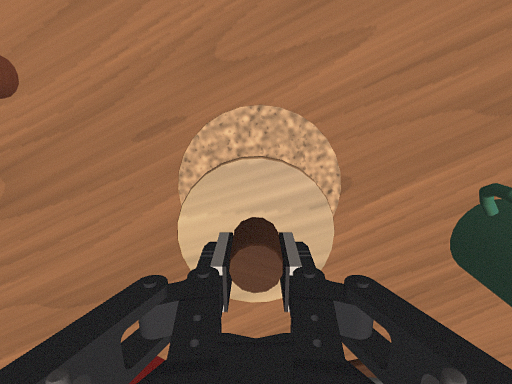

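View pics/t1_c150_180.png

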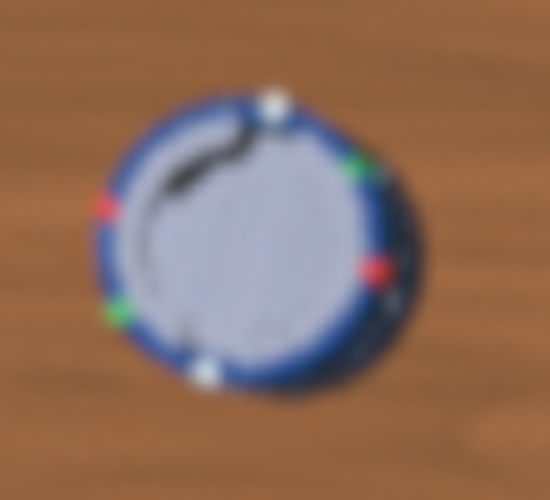

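Wrist view: the mat's visible rim runs through (179,182), (200,133), (260,105), (318,132) and (340,182). The cover is in front of it.

```bash
python3 - <<'E'
from h import *
z=load('w3');crop('w3',170,95,350,215,4)
hsv=cv2.cvtColor(z['im'],cv2.COLOR_RGB2HSV)
P=cloud(z);v=z['d']>0
m=v&(P[...,2]>.0022)&(P[...,2]<.007)
m[:100]=0;m[215:]=0;m[:,:165]=0;m[:,355:]=0
k=cv2.morphologyEx(m.astype(np.uint8),cv2.MORPH_OPEN,np.ones((3,3)))
print(m.sum()); v_,u_=np.nonzero(k); print(u_.min(),u_.max(),v_.min())
u=np.array([179,200,260,318,340.]);w=np.array([182,133,105,132,182.])
def fit(q):
    A=np.c_[2*q[:,:2],np.ones(len(q))];s=np.linalg.lstsq(A,(q[:,:2]**2).sum(1),rcond=None)[0];return s[:2],np.sqrt(s[2]+s[0]**2+s[1]**2)
print(fit(onplane(z,u,w,.004)))
e=[];
for r in range(110,190,4):
    c=np.nonzero(k[r])[0]
    if len(c)>20:e+=[(c.min(),r),(c.max(),r)]
e=np.array(e,float);print(len(e),fit(onplane(z,e[:,0],e[:,1],.004)) if len(e)>4 else '')
E
```

```text
8205
178 340 105
(array([0.54124043, 0.01575479]), np.float64(0.07310903884824217))
40 (array([0.5405316, 0.0157189]), np.float64(0.07359743576988216))
```

View pics/t1_c232_166.png

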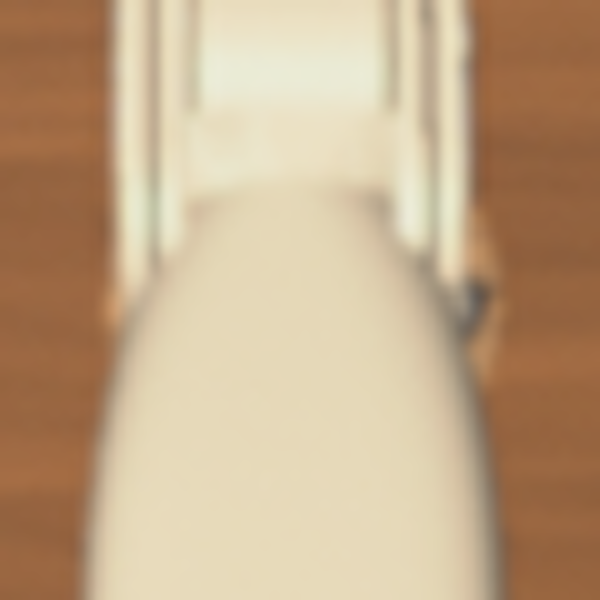

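```bash
python3 - <<'E'
from h import *
print(1)
E
```

```text
1
```

View pics/w3_c170_95.png

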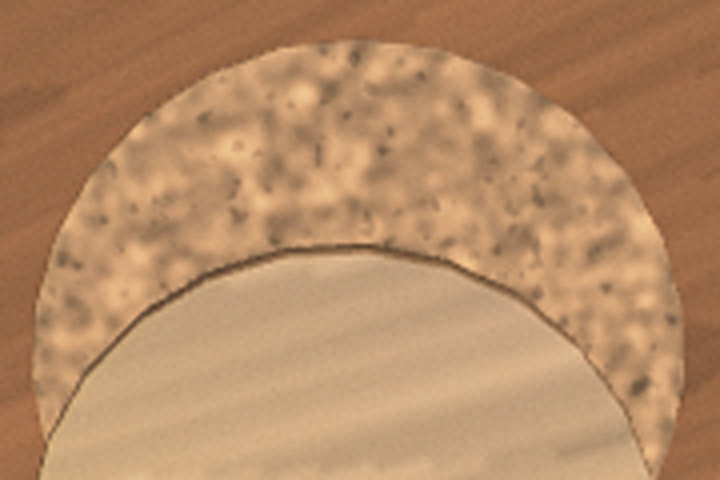

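Call:
{"fn": "jog_arm", "kwargs": {"jaw": [1,1,1,1,1,1,1,1], "linear": [[0.0014,0,0.01],[0.0014,0,0.025],[0.0014,0,0.045],[0.0014,0,0.06],[0.0014,0,0.075],[0.0014,0,0.084],[0.0014,0,0.09],[0.0014,0,0.092]], "delta_rot": [[0,0,0],[0,0,0],[0,0,0],[0,0,0],[0,0,0],[0,0,0],[0,0,0],[0,0,0]]}}

```text
clock: 6.3
eef_pos: [0.5415, 0.0161, 0.0446]
tool_rot: [0.845, 0.535, -0.0, -0.0]
ft_force: [0.2, -0.5, -1.3]
grip_width: 0.0242
```

Call:
{"fn": "jog_arm", "kwargs": {"jaw": [1,1,1,1,1,1,1,1], "linear": [[0,0,0.0005],[0,0,0.001],[0,0,0.0015],[0,0,0.002],[0,0,0.0025],[0,0,0.003],[0,0,0.0035],[0,0,0.0035]], "delta_rot": [[0,0,0],[0,0,0],[0,0,0],[0,0,0],[0,0,0],[0,0,0],[0,0,0],[0,0,0]]}}

```text
clock: 6.97
eef_pos: [0.542, 0.0157, 0.0427]
tool_rot: [0.845, 0.535, 0.0, 0.0]
ft_force: [-1.7, -0.1, 4.6]
grip_width: 0.0241
```

Touching the mat (about 5 N). Opening and then rising.

Call:
{"fn": "jog_arm", "kwargs": {"jaw": [0.68,0.64,0.6,0.55,0.5,0.4,0.3,0.2], "linear": [[0,0,0],[0,0,0],[0,0,0],[0,0,0],[0,0,0],[0,0,0],[0,0,0],[0,0,0]], "delta_rot": [[0,0,0],[0,0,0],[0,0,0],[0,0,0],[0,0,0],[0,0,0],[0,0,0],[0,0,0]]}}

```text
clock: 7.63
eef_pos: [0.5417, 0.0158, 0.0417]
tool_rot: [0.845, 0.535, -0.0, -0.0]
ft_force: [-0.0, -1.3, -0.0]
grip_width: 0.0678
```

Call:
{"fn": "jog_arm", "kwargs": {"jaw": [0.1,0,0,0,0,0,0,0], "linear": [[0,0,0],[0,0,-0.005],[0,0,-0.02],[0,0,-0.05],[0,0,-0.08],[0,0,-0.11],[0,0,-0.14],[0,0,-0.16]], "delta_rot": [[0,0,0],[0,0,0],[0,0,0],[0,0,0],[0,0,0],[0,0,0],[0,0,0],[0,0,0]]}}

```text
clock: 8.3
eef_pos: [0.5427, 0.0158, 0.2056]
tool_rot: [0.845, 0.535, 0.002, 0.001]
ft_force: [1.3, -0.8, -0.7]
grip_width: 0.0853
```

```bash
python3 - <<'E'
from h import *
cap('wrist','w4')
o=bot.get_obs();print(o['clock'],o['eef_pos'],o['joint_pos'],R.from_quat(o['tool_rot']).as_matrix().round(4))
E
```

```text
8.35 [0.54465685 0.01584508 0.20919568] [ 2.90909115e-02  3.40343877e-01  3.87318269e-02  1.25859141e+00
 -1.37972177e-05  4.70908006e-01] [[ 4.276e-01  9.039e-01  1.060e-02]
 [ 9.040e-01 -4.276e-01  3.000e-04]
 [ 4.800e-03  9.400e-03 -9.999e-01]]
```

View pics/w4.png

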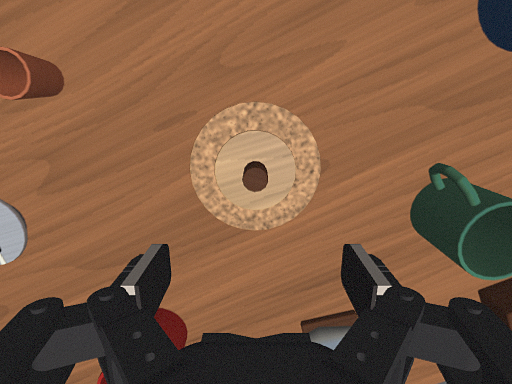

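The cover sits upright, centred on the mat (cover 214–296, mat 190–320 px). Next I move over the lid.

Call:
{"fn": "jog_arm", "kwargs": {"jaw": [0,0,0,0,0,0,0,0], "linear": [[-0.02,0.004,0],[-0.06,0.013,0],[-0.1,0.021,0],[-0.14,0.03,0],[-0.18,0.038,0],[-0.22,0.047,0],[-0.26,0.055,0],[-0.29,0.062,0]], "delta_rot": [[0,0,-2],[0,0,-4],[0,0,-6],[0,0,-8],[0,0,-10],[0,0,-12],[0,0,-14],[0,0,-16]]}}

```text
clock: 9.02
eef_pos: [0.4725, -0.2757, 0.2021]
tool_rot: [0.762, 0.647, -0.0, 0.0]
ft_force: [-0.1, 0.6, 0.8]
grip_width: 0.0854
```

Call:
{"fn": "jog_arm", "kwargs": {"jaw": [0,0,0,0,0,0,0,0], "linear": [[-0.01,0,0],[-0.018,0,0],[-0.019,-0.001,0],[-0.019,-0.001,0],[-0.019,-0.001,0],[-0.019,-0.001,0],[-0.019,-0.001,0],[-0.019,-0.001,0]], "delta_rot": [[0,0,0],[0,0,0],[0,0,0],[0,0,0],[0,0,0],[0,0,0],[0,0,0],[0,0,0]]}}

```text
clock: 9.68
eef_pos: [0.4702, -0.2905, 0.2019]
tool_rot: [0.762, 0.648, 0.0, 0.0]
ft_force: [0.5, -0.6, -0.2]
grip_width: 0.0854
```

```bash
python3 - <<'E'
from h import *
cap('wrist','w5');crop('w5',190,110,320,230,5)
o=bot.get_obs();print(o['clock'],o['eef_pos'],o['joint_pos'],R.from_quat(o['tool_rot']).as_matrix().round(4))
z=load('w5');P=cloud(z);v=z['d']>0
for lo,hi in((.018,.03),(.05,.07)):
    m=v&(P[...,2]>lo)&(P[...,2]<hi);p=P[m];p=p[np.hypot(*(p[:,:2]-[.470,-.2915]).T)<.06]
    print(len(p),(p.min(0)+p.max(0))/2,np.ptp(p,0),np.median(p[:,2]))
    r=cv2.minAreaRect(p[:,:2].astype(np.float32));print(r)
E
```

```text
9.7333 [ 0.47004669 -0.29072878  0.20190443] [-5.53953881e-01  3.67694001e-01  5.91822748e-02  1.26224035e+00
  6.72098654e-05 -3.92638496e-01] [[ 1.606e-01  9.870e-01  1.000e-04]
 [ 9.870e-01 -1.606e-01  0.000e+00]
 [ 0.000e+00  1.000e-04 -1.000e+00]]
4122 [ 0.46946263 -0.29146908  0.02411759] [0.08706823 0.08676746 0.01076476] 0.023745039320285544
((0.4695299565792084, -0.29153499007225037), (0.08713938295841217, 0.08646892011165619), 3.154555082321167)
934 [ 0.46913511 -0.29142706  0.05619746] [0.05588221 0.02260168 0.01153331] 0.05947878350085481
((0.46903669834136963, -0.29175692796707153), (0.015437275171279907, 0.054957371205091476), 81.03496551513672)
```

View pics/w5.png

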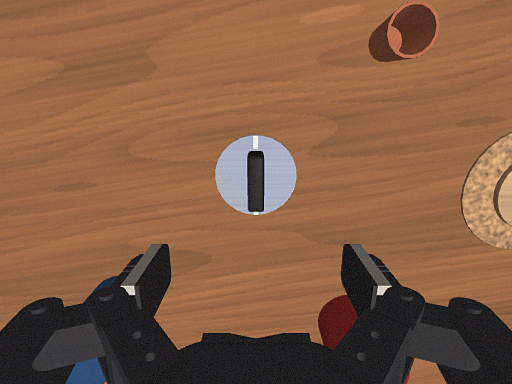

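View pics/w5_c190_110.png

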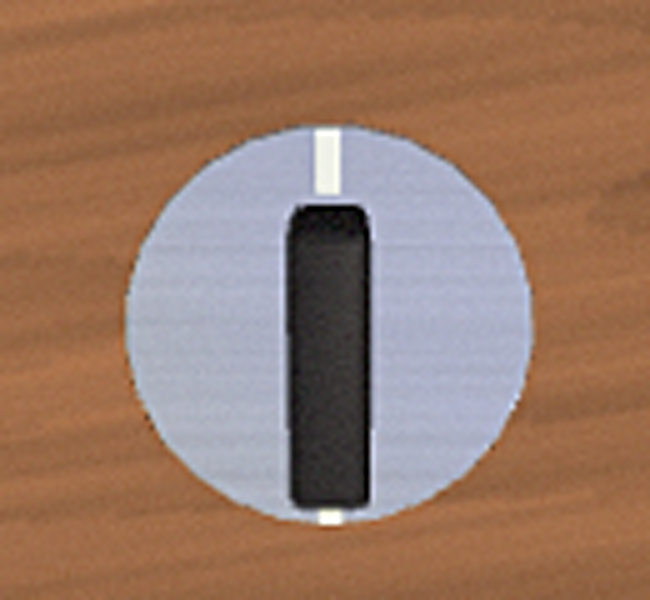

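The bar is vertical in the wrist view at x≈256, aligned with the jaws to about 0.5°, and the lid's centre is at (0.4693,−0.2915). Descending to grip.

Call:
{"fn": "jog_arm", "kwargs": {"jaw": [0,0,0,0,0,0,0,0], "linear": [[-0.001,-0.0005,0.02],[-0.001,-0.0005,0.045],[-0.001,-0.0005,0.075],[-0.001,-0.0005,0.105],[-0.001,-0.0005,0.13],[-0.001,-0.0005,0.145],[-0.001,-0.0005,0.153],[-0.001,-0.0005,0.1545]], "delta_rot": [[0,0,0],[0,0,0],[0,0,0],[0,0,0],[0,0,0],[0,0,0],[0,0,0],[0,0,0]]}}

```text
clock: 10.4
eef_pos: [0.4681, -0.2915, 0.0456]
tool_rot: [0.762, 0.648, -0.001, -0.002]
ft_force: [-0.4, 0.2, 1.6]
grip_width: 0.0851
```

Call:
{"fn": "jog_arm", "kwargs": {"jaw": [0.2,0.4,0.5,0.6,0.7,0.8,0.9,1], "linear": [[0,0,0],[0,0,0],[0,0,0],[0,0,0],[0,0,0],[0,0,0],[0,0,0],[0,0,0]], "delta_rot": [[0,0,0],[0,0,0],[0,0,0],[0,0,0],[0,0,0],[0,0,0],[0,0,0],[0,0,0]]}}

```text
clock: 11.07
eef_pos: [0.4696, -0.2924, 0.0481]
tool_rot: [0.762, 0.647, 0.0, 0.001]
ft_force: [-0.2, 1.8, 4.1]
grip_width: 0.0152
```

Call:
{"fn": "jog_arm", "kwargs": {"jaw": [1,1,1,1,1,1,1,1], "linear": [[0,0,0],[0,0,0],[0,0,0],[0,0,0],[0,0,0],[0,0,0],[0,0,0],[0,0,0]], "delta_rot": [[0,0,0],[0,0,0],[0,0,0],[0,0,0],[0,0,0],[0,0,0],[0,0,0],[0,0,0]]}}

```text
clock: 11.73
eef_pos: [0.4696, -0.2925, 0.0481]
tool_rot: [0.762, 0.647, 0.0, 0.001]
ft_force: [-0.1, 1.5, 6.4]
grip_width: 0.0148
```

```bash
python3 - <<'E'
from h import *
cap('wrist','w6')
for i in range(3):
    o=bot.get_obs();print(o['clock'],o['eef_pos'],o['ft_force'],o['grip_width'],R.from_quat(o['tool_rot']).as_matrix().round(4)[2])
E
```

```text
11.7833 [ 0.46960228 -0.29244582  0.04810585] [-0.03330422  1.41111915  5.75948473] 0.015406505497171917 [-1.0e-04  1.3e-03 -1.0e+00]
11.7833 [ 0.46960228 -0.29244582  0.04810585] [-0.03330422  1.41111915  5.75948473] 0.015406505497171917 [-1.0e-04  1.3e-03 -1.0e+00]
11.7833 [ 0.46960228 -0.29244582  0.04810585] [-0.03330422  1.41111915  5.75948473] 0.015406505497171917 [-1.0e-04  1.3e-03 -1.0e+00]
```

View pics/w6.png

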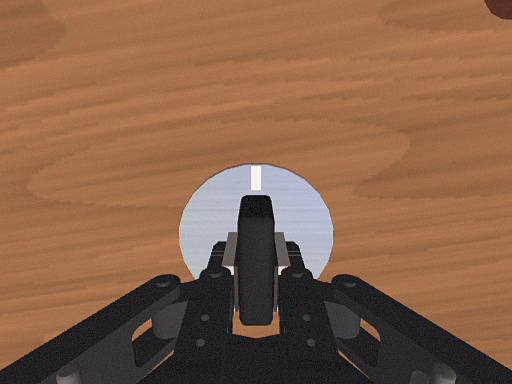

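The lid is gripped at opening 15 mm. Lifting, then I'll refine the canister pose from the w1 picture.

Call:
{"fn": "jog_arm", "kwargs": {"jaw": [1,1,1,1,1,1,1,1], "linear": [[0,0,-0.004],[0,0,-0.015],[0,0,-0.035],[0,0,-0.06],[0,0,-0.09],[0,0,-0.12],[0,0,-0.142],[0,0,-0.152]], "delta_rot": [[0,0,0],[0,0,0],[0,0,0],[0,0,0],[0,0,0],[0,0,0],[0,0,0],[0,0,0]]}}

```text
clock: 12.45
eef_pos: [0.4703, -0.2934, 0.2034]
tool_rot: [0.762, 0.647, 0.001, 0.003]
ft_force: [0.8, -0.8, -2.7]
grip_width: 0.0151
```

```bash
python3 - <<'E'
from h import *
crop('w1',195,115,325,245,6)
o=bot.get_obs();print(o['eef_pos'],o['grip_width'])
E
```

```text
[ 0.47027836 -0.29336182  0.2033844 ] 0.015133092712795658
```

View pics/w1_c195_115.png

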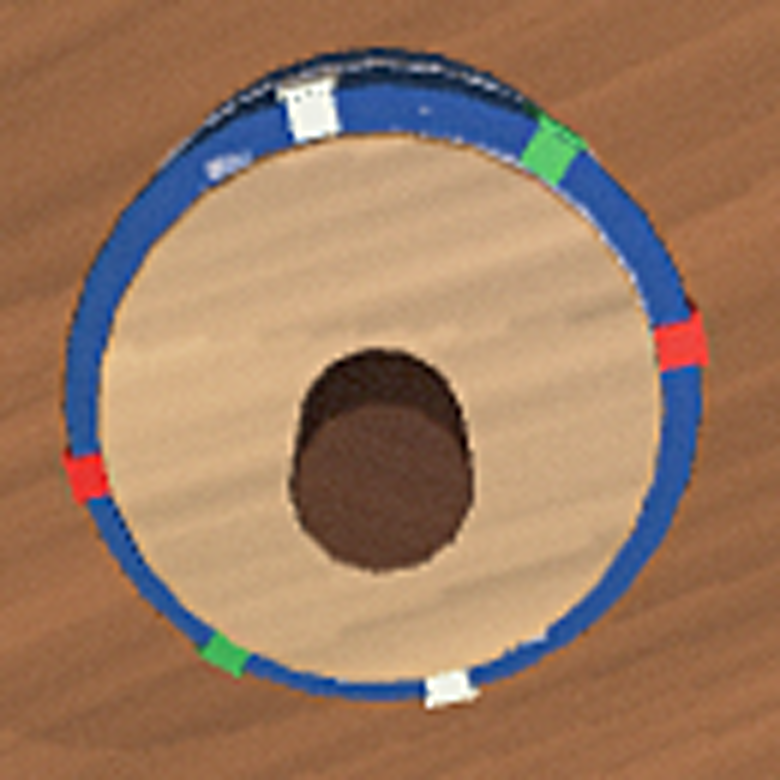

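```bash
python3 - <<'E'
from h import *
z=load('w1')
def W(pts,h=.1,s=6,u0=195,v0=115):
    a=np.array(pts,float);a=(a+.5)/s-.5+[u0,v0];return onplane(z,a[:,0],a[:,1],h)[:,:2]
def fit(q):
    A=np.c_[2*q[:,:2],np.ones(len(q))];s=np.linalg.lstsq(A,(q[:,:2]**2).sum(1),rcond=None)[0];return s[:2],np.sqrt(s[2]+s[0]**2+s[1]**2)
c=fit(W([(66,380),(703,400),(385,700),(372,84),(100,510),(600,610),(110,250),(665,250)]));print('rim',c)
for n,p,off in(('white',[(309,105),(450,688)],0),('green',[(552,148),(226,655)],-45),('red',[(682,342),(86,476)],-90)):
    q=W(p);print(n,q.mean(0),[np.degrees(np.arctan2(*(x-c[0])[::-1]))-off for x in q],np.linalg.norm(q-c[0],axis=1),np.degrees(np.arctan2(*(q[0]-q[1])[::-1]))-off)
k=fit(W([(290,480),(473,480),(382,572),(330,555),(440,548)],.144));print('knob',k)
k=fit(W([(102,400),(661,400),(385,683),(385,134),(560,225),(220,610)],.108));print('disc',k)
E
```

```text
rim (array([0.4981805 , 0.33286652]), np.float64(0.05085335974859307))
white [0.49862113 0.33214375] [np.float64(168.80788242727627), np.float64(-12.607121698772497)] [0.04933786 0.05049833] 168.09215610388674
green [0.49877947 0.33188896] [np.float64(168.03208956955493), np.float64(-12.037089231597541)] [0.04859697 0.05088912] 167.99670323113133
red [0.4982816  0.33187398] [np.float64(167.49546019853324), np.float64(-11.790885363939637)] [0.04845792 0.05035605] 167.85914183462884
knob (array([0.49732628, 0.33203934]), np.float64(0.012544047553381675))
disc (array([0.49805397, 0.33203653]), np.float64(0.04322225212239406))
```

```bash
python3 - <<'E'
from h import *
z=load('w6');crop('w6',170,155,345,290,4)
P=cloud(z);m=(z['d']>0)&(P[...,2]>.018)&(P[...,2]<.028);m[240:]=0;m[:,:175]=0;m[:,340:]=0
e=[]
for r in range(168,238,3):
    c=np.nonzero(m[r])[0];e+=[(c.min()-.5,r),(c.max()+.5,r)]
e=np.array(e,float);q=onplane(z,e[:,0],e[:,1],.024)
A=np.c_[2*q[:,:2],np.ones(len(q))];s=np.linalg.lstsq(A,(q[:,:2]**2).sum(1),rcond=None)[0];print(s[:2],np.sqrt(s[2]+s[0]**2+s[1]**2))
T=R.from_quat([.762,.647,0,.001]);print(T.inv().apply(np.r_[s[:2],.046]-np.array([.4696,-.2925,.0481])))
T1=R.from_quat([.8446,.5354,0,0]);print('can in tool at w1',T1.inv().apply(np.array([.4985,.332,.1])-[.4982,.3299,.2486]))
E
```

```text
[ 0.46818579 -0.29301799] 0.043037545205012656
[-0.00073773 -0.0013147   0.00209895]
can in tool at w1 [ 0.00202724 -0.00062474  0.1486    ]
```

View pics/w6_c170_155.png

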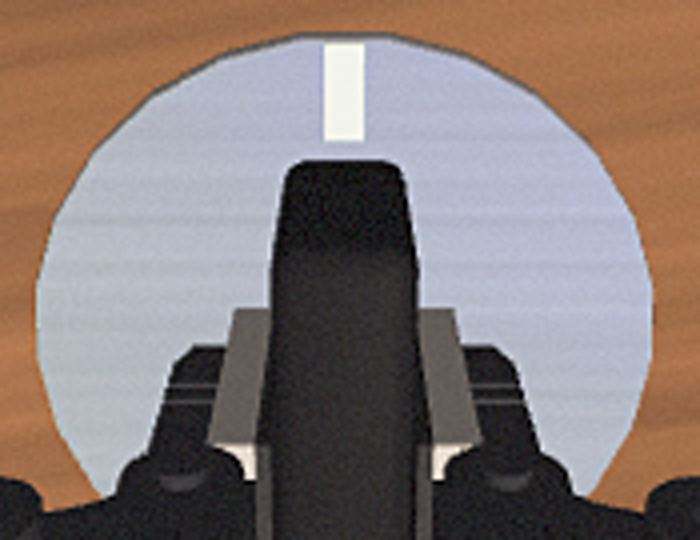

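Call:
{"fn": "jog_arm", "kwargs": {"jaw": [1,1,1,1,1,1,1,1], "linear": [[0.008,-0.001,0],[0.024,-0.003,0],[0.048,-0.006,0],[0.078,-0.009,0],[0.11,-0.013,0],[0.142,-0.016,0],[0.174,-0.02,0],[0.206,-0.024,0]], "delta_rot": [[0,0,0],[0,0,0],[0,0,0],[0,0,0],[0,0,0],[0,0,0],[0,0,0],[0,0,0]]}}

```text
clock: 13.12
eef_pos: [0.4769, -0.0831, 0.197]
tool_rot: [0.762, 0.647, -0.001, -0.002]
ft_force: [0.7, -0.4, -2.3]
grip_width: 0.015
```

Call:
{"fn": "jog_arm", "kwargs": {"jaw": [1,1,1,1,1,1,1,1], "linear": [[0.032,-0.004,0],[0.064,-0.008,0],[0.096,-0.011,0],[0.128,-0.015,0],[0.16,-0.018,0],[0.192,-0.022,0],[0.224,-0.026,0],[0.256,-0.03,0]], "delta_rot": [[0,0,0],[0,0,0],[0,0,0.5],[0,0,1],[0,0,1.5],[0,0,2],[0,0,2.3],[0,0,2.6]]}}

```text
clock: 13.78
eef_pos: [0.4886, 0.1737, 0.197]
tool_rot: [0.777, 0.63, -0.002, -0.001]
ft_force: [0.4, -0.9, -2.8]
grip_width: 0.0152
```

```bash
python3 - <<'E'
from h import *
o=bot.get_obs();T=R.from_quat(o['tool_rot']);print(o['clock'],o['eef_pos'],o['grip_width'],T.as_matrix().round(4))
print(T.inv().apply([.4994,.3315,.175]-o['eef_pos']))
E
```

```text
13.7833 [0.4885616  0.17372483 0.19697312] 0.015165011679386225 [[ 0.2063  0.9785 -0.0043]
 [ 0.9785 -0.2064 -0.0014]
 [-0.0023 -0.0039 -1.    ]]
[ 0.15666632 -0.02186695  0.02169778]
```

Call:
{"fn": "jog_arm", "kwargs": {"jaw": [1,1,1,1,1,1,1,1], "linear": [[0.03,-0.004,0],[0.06,-0.008,0],[0.088,-0.012,0],[0.114,-0.016,0],[0.134,-0.019,0],[0.147,-0.021,0],[0.153,-0.022,0],[0.155,-0.022,0]], "delta_rot": [[0,0,0],[0,0,0],[0,0,0],[0,0,0],[0,0,0],[0,0,0],[0,0,0],[0,0,0]]}}

```text
clock: 14.45
eef_pos: [0.5, 0.3288, 0.1977]
tool_rot: [0.776, 0.63, -0.002, -0.0]
ft_force: [0.6, -0.7, -2.1]
grip_width: 0.0153
```

Call:
{"fn": "jog_arm", "kwargs": {"jaw": [1,1,1,1,1,1,1,1], "linear": [[0,0,0.002],[0,0,0.006],[0,0,0.012],[0,0,0.02],[0,0,0.028],[0,0,0.034],[0,0,0.037],[0,0,0.038]], "delta_rot": [[0,0,0],[0,0,0],[0,0,0],[0,0,0],[0,0,0],[0,0,0],[0,0,0],[0,0,0]]}}

```text
clock: 15.12
eef_pos: [0.5006, 0.3279, 0.1601]
tool_rot: [0.777, 0.63, -0.001, -0.0]
ft_force: [-0.5, 0.1, -1.8]
grip_width: 0.0149
```

```bash
python3 - <<'E'
from h import *
cap('wrist','w7');cap('scene','s7');crop('w7',150,110,370,290,3);crop('s7',310,100,400,190,8)
o=bot.get_obs();T=R.from_quat(o['tool_rot']);print(o['clock'],o['eef_pos'],o['grip_width'],T.as_matrix().round(4))
E
```

```text
15.2167 [0.50098043 0.32837388 0.16102044] 0.015163069893668871 [[ 2.065e-01  9.784e-01 -4.000e-04]
 [ 9.784e-01 -2.065e-01 -3.000e-04]
 [-4.000e-04 -3.000e-04 -1.000e+00]]
```

View pics/w7_c150_110.png

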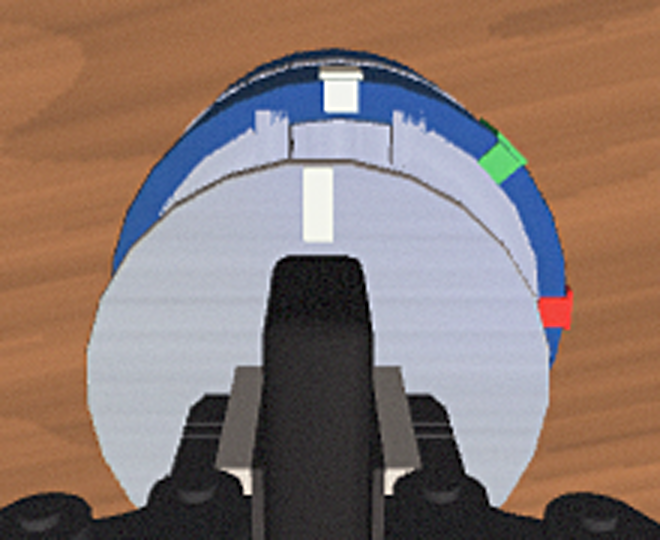

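View pics/s7_c310_100.png

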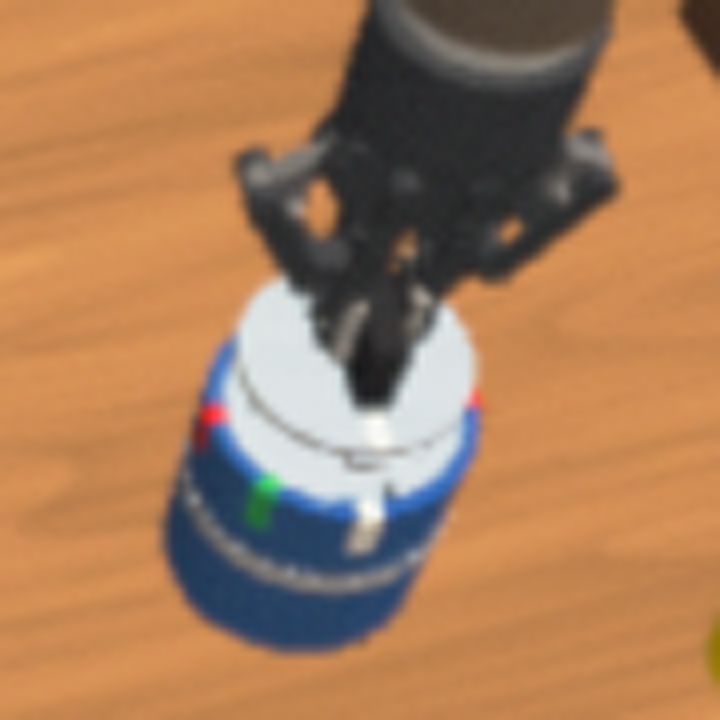

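The lid's white mark is at crop x 318 and the canister's at 342. The notch spans 290–392 with its middle at 341, so a shift of a few mm along +x of the tool is needed.

```bash
python3 - <<'E'
from h import *
z=load('w7')
tcp=np.array([.50098,.32837,.16102]);T=R.from_quat([.777,.63,-.001,0]);T=R.from_matrix([[.2065,.9784,-.0004],[.9784,-.2065,-.0003],[-.0004,-.0003,-1]])
def W(pts,h):
    a=np.array(pts,float);a=(a+.5)/3-.5+[150,110];return T.inv().apply(onplane(z,a[:,0],a[:,1],h)-tcp)[:,:2]*1000
def fit(q):
    A=np.c_[2*q,np.ones(len(q))];s=np.linalg.lstsq(A,(q**2).sum(1),rcond=None)[0];return s[:2].round(2),np.sqrt(s[2]+s[0]**2+s[1]**2).round(2)
zt=tcp[2]-.0241
print('lid disc',fit(W([(86,370),(549,370),(100,300),(538,297),(220,180),(460,200),(335,159),(160,220),(495,233)],zt)))
print('lid mark',W([(318,172),(318,238)],zt))
print('can rim',fit(W([(115,255),(130,215),(565,300),(554,235),(245,100),(430,95),(330,80),(185,140)],.1)))
print('mark/notch',W([(342,95),(341,125),(290,157),(392,162),(290,130),(392,130)],.1))
print('green,red',W([(502,158),(555,313)],.1))
E
```

```text
lid disc (array([-1.03, -1.83]), np.float64(42.96))
lid mark [[ -1.23201235 -42.48914994]
 [ -1.23304958 -30.65923247]]
can rim (array([ 3.33, -3.77]), np.float64(50.74))
mark/notch [[  3.75873571 -51.3856608 ]
 [  3.59573081 -45.08320416]
 [ -7.27961233 -38.22046921]
 [ 14.59682489 -37.13971404]
 [ -7.22594133 -44.01930141]
 [ 14.43071002 -44.02216129]]
green,red [[ 38.13622288 -38.0126239 ]
 [ 52.22648093  -2.60955948]]
```

Call:
{"fn": "jog_arm", "kwargs": {"jaw": [1,1,1,1,1,1,1,1], "linear": [[0.002,-0.001,0],[0.004,-0.002,0],[0.0042,-0.0021,0.003],[0.0042,-0.0021,0.006],[0.0042,-0.0021,0.008],[0.0042,-0.0021,0.008],[0.0042,-0.0021,0.008],[0.0042,-0.0021,0.008]], "delta_rot": [[0,0,0],[0,0,0],[0,0,0],[0,0,0],[0,0,0],[0,0,0],[0,0,0],[0,0,0]]}}

```text
clock: 15.88
eef_pos: [0.4999, 0.333, 0.1533]
tool_rot: [0.777, 0.63, -0.0, 0.0]
ft_force: [0.5, 0.8, -1.4]
grip_width: 0.015
```

```bash
python3 - <<'E'
from h import *
cap('wrist','w8');cap('scene','s8');crop('w8',150,110,370,290,3);crop('s8',310,100,400,190,8)
o=bot.get_obs();T=R.from_quat(o['tool_rot']);print(o['clock'],o['eef_pos'],o['grip_width'],T.as_matrix().round(4))
E
```

```text
15.9833 [0.49996435 0.33300016 0.15343224] 0.014631375143949807 [[ 2.065e-01  9.784e-01  2.000e-04]
 [ 9.784e-01 -2.065e-01  1.000e-04]
 [ 2.000e-04  2.000e-04 -1.000e+00]]
```

View pics/w8_c150_110.png

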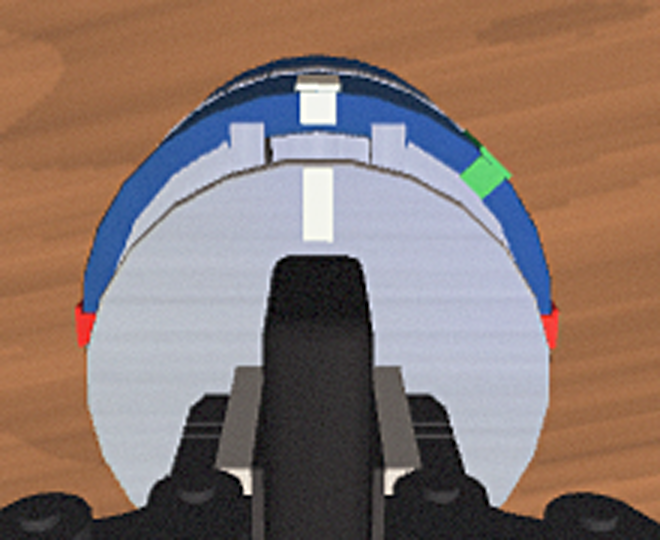

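View pics/s8_c310_100.png

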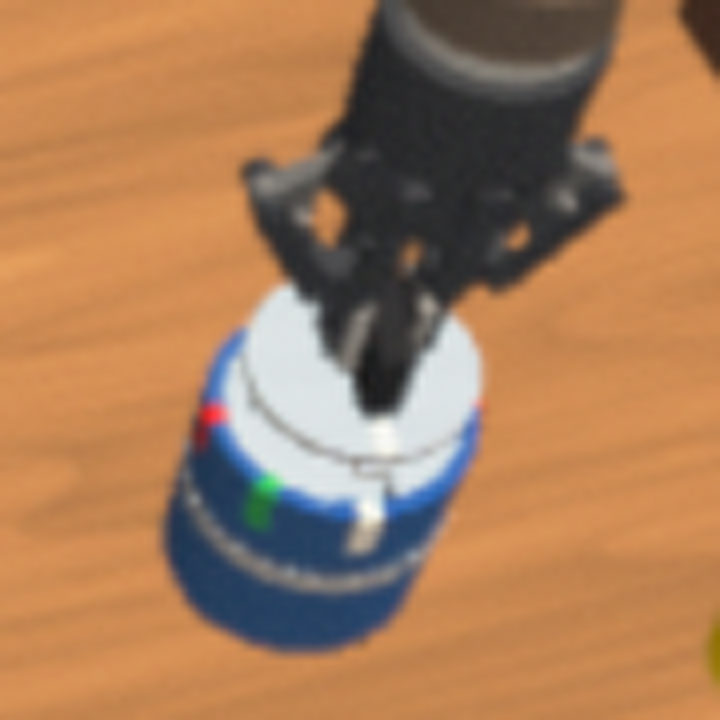

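Lid mark, notch and canister mark now line up at x≈318, and the red marks are symmetric at (82,327) and (553,328).

```bash
python3 - <<'E'
from h import *
z=load('w8')
tcp=np.array([.49996,.3330,.1534]);T=R.from_matrix([[.2065,.9784,.0002],[.9784,-.2065,.0001],[.0002,.0002,-1]])
def W(pts,h):
    a=np.array(pts,float);a=(a+.5)/3-.5+[150,110];return T.inv().apply(onplane(z,a[:,0],a[:,1],h)-tcp)[:,:2]*1000
def fit(q):
    A=np.c_[2*q,np.ones(len(q))];s=np.linalg.lstsq(A,(q**2).sum(1),rcond=None)[0];return s[:2].round(2),np.sqrt(s[2]+s[0]**2+s[1]**2).round(2)
zt=tcp[2]-.0241
print('lid disc',fit(W([(86,370),(549,370),(100,300),(538,297),(175,208),(460,200),(319,161),(495,233)],zt)))
print('edge',W([(318,162)],zt))
print('can rim',fit(W([(83,300),(552,300),(100,240),(535,238),(240,110),(400,110),(318,92),(180,150)],.1)))
print('mark,notch',W([(318,108),(319,134)],.1))
print('red,green',W([(82,327),(553,328),(485,172)],.1))
E
```

```text
lid disc (array([-0.56, -0.99]), np.float64(43.26))
edge [[ -0.7722862  -43.82631235]]
can rim (array([-0.6 , -0.42]), np.float64(50.99))
mark,notch [[ -0.78758374 -49.27223011]
 [ -0.58229461 -43.97376011]]
red,green [[-52.39650986  -1.59112716]
 [ 50.61233522  -1.38409515]
 [ 33.83378025 -36.06911254]]
```

Call:
{"fn": "jog_arm", "kwargs": {"jaw": [1,1,1,1,1,1,1,1], "linear": [[0,0,0.001],[0,0,0.0025],[0,0,0.004],[0,0,0.0055],[0,0,0.007],[0,0,0.0085],[0,0,0.01],[0,0,0.011]], "delta_rot": [[0,0,0],[0,0,0],[0,0,0],[0,0,0],[0,0,0],[0,0,0],[0,0,0],[0,0,0]]}}

```text
clock: 16.65
eef_pos: [0.4998, 0.333, 0.142]
tool_rot: [0.777, 0.63, -0.0, -0.0]
ft_force: [-0.7, 0.3, -1.7]
grip_width: 0.0152
```

Call:
{"fn": "jog_arm", "kwargs": {"jaw": [1,1,1,1,1,1,1,1], "linear": [[0,0,0.001],[0,0,0.002],[0,0,0.003],[0,0,0.0045],[0,0,0.006],[0,0,0.0075],[0,0,0.009],[0,0,0.009]], "delta_rot": [[0,0,0],[0,0,0],[0,0,0],[0,0,0],[0,0,0],[0,0,0],[0,0,0],[0,0,0]]}}

```text
clock: 17.32
eef_pos: [0.4996, 0.3328, 0.1328]
tool_rot: [0.777, 0.63, -0.0, -0.0]
ft_force: [-0.5, -0.1, -3.1]
grip_width: 0.0152
```

Force-free down to 3 mm above the seat. Finishing the descent.

Call:
{"fn": "jog_arm", "kwargs": {"jaw": [1,1,1,1,1,1,1,1], "linear": [[0,0,0.001],[0,0,0.0015],[0,0,0.002],[0,0,0.0025],[0,0,0.003],[0,0,0.0035],[0,0,0.004],[0,0,0.004]], "delta_rot": [[0,0,0],[0,0,0],[0,0,0],[0,0,0],[0,0,0],[0,0,0],[0,0,0],[0,0,0]]}}

```text
clock: 17.98
eef_pos: [0.4996, 0.3329, 0.1302]
tool_rot: [0.777, 0.63, 0.0, -0.0]
ft_force: [-3.0, -2.0, 4.0]
grip_width: 0.015
```

```bash
python3 - <<'E'
from h import *
cap('wrist','w9');cap('scene','s9');crop('w9',150,110,370,290,3);crop('s9',310,100,400,190,8)
o=bot.get_obs();T=R.from_quat(o['tool_rot']);print(o['clock'],o['eef_pos'],o['ft_force'],o['ft_torque'],T.as_matrix().round(4))
E
```

```text
18.0833 [0.4995784  0.33292224 0.13013282] [-4.54581075 -3.25127663  3.66703194] [-0.49882978  0.87012706  0.01075678] [[ 2.063e-01  9.785e-01  0.000e+00]
 [ 9.785e-01 -2.063e-01  1.000e-04]
 [ 1.000e-04  0.000e+00 -1.000e+00]]
```

View pics/w9_c150_110.png

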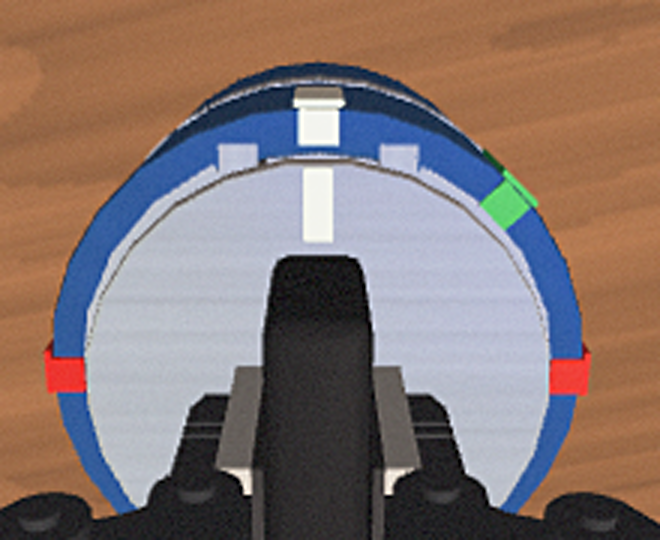

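View pics/s9_c310_100.png

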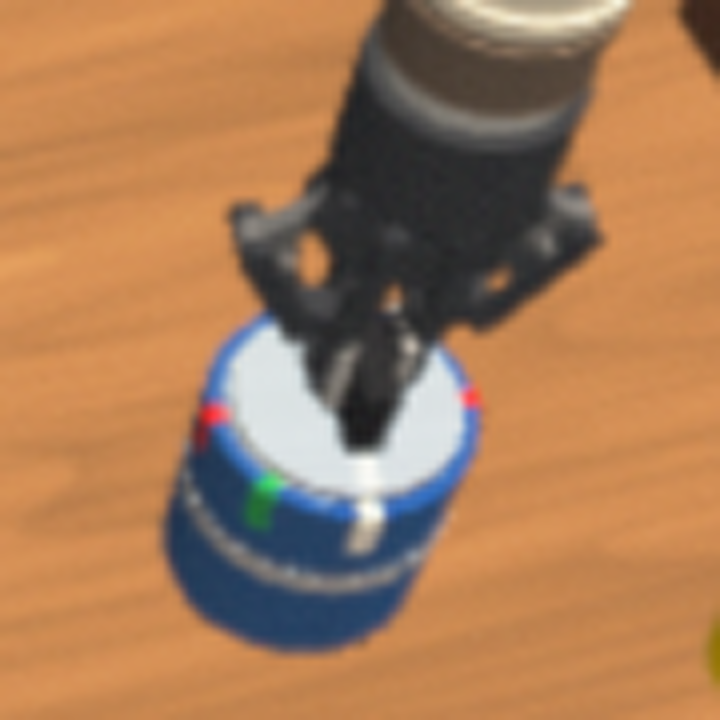

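Seated flush: TCP z is 0.1301 as expected, with 4 N down, and the gap to the rim is closed in both views. Now turning clockwise (positive about tool z).

Call:
{"fn": "jog_arm", "kwargs": {"jaw": [1,1,1,1,1,1,1,1], "linear": [[0,0,0],[0,0,0],[0,0,0],[0,0,0],[0,0,0],[0,0,0],[0,0,0],[0,0,0]], "delta_rot": [[0,0,1],[0,0,3],[0,0,6],[0,0,9],[0,0,12],[0,0,15],[0,0,18],[0,0,20]]}}

```text
clock: 18.75
eef_pos: [0.4984, 0.3346, 0.1303]
tool_rot: [0.874, 0.485, -0.0, -0.002]
ft_force: [-7.7, 0.6, 5.9]
grip_width: 0.015
```

Call:
{"fn": "jog_arm", "kwargs": {"jaw": [1,1,1,1,1,1,1,1], "linear": [[0,0,0],[0,0,0],[0,0,0],[0,0,0],[0,0,0],[0,0,0],[0,0,0],[0,0,0]], "delta_rot": [[0,0,3],[0,0,6],[0,0,9],[0,0,12],[0,0,15],[0,0,18],[0,0,20],[0,0,21]]}}

```text
clock: 19.42
eef_pos: [0.498, 0.3344, 0.1303]
tool_rot: [0.948, 0.319, -0.001, -0.002]
ft_force: [-8.6, 0.9, 7.3]
grip_width: 0.0149
```

```bash
python3 - <<'E'
from h import *
cap('wrist','w10');cap('scene','s10');crop('w10',150,110,370,290,3);crop('s10',310,100,400,190,8)
o=bot.get_obs();T=R.from_quat(o['tool_rot']);M=T.as_matrix();print(o['clock'],o['eef_pos'],o['ft_force'],o['ft_torque'],M.round(4)[2],'bar yaw',np.degrees(np.arctan2(M[1,1],M[0,1])))
E
```

```text
19.5167 [0.49801874 0.33440479 0.13023889] [-9.1788892   1.33090618  6.988024  ] [0.04925345 1.78870902 0.23939986] [-6.0e-04 -3.8e-03 -1.0e+00] bar yaw -52.81508725400972
```

View pics/w10_c150_110.png

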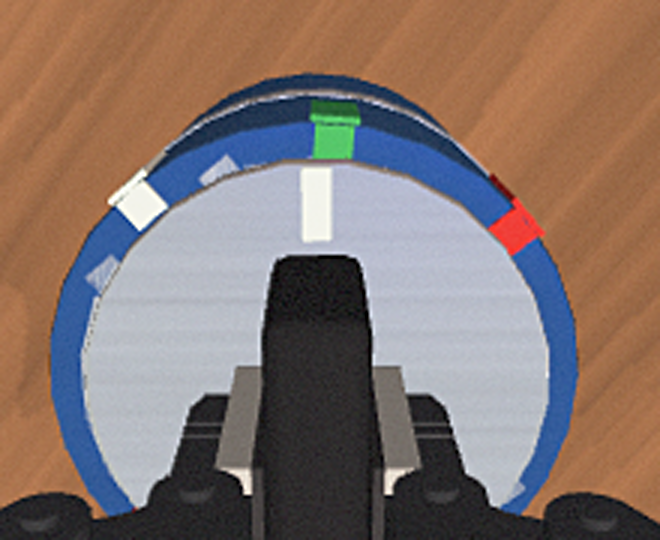

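View pics/s10_c310_100.png

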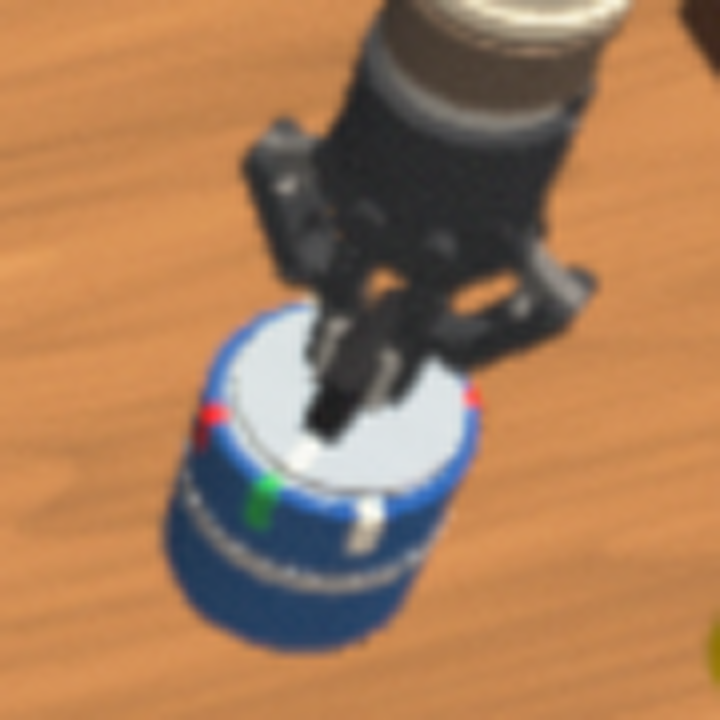

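The lid's mark (316,205) is a few degrees short of the green mark (335,140), consistent with a bar yaw of −52.8° against about −57°. I'll finish the turn and ease the 1.5 mm sideways strain.

Call:
{"fn": "jog_arm", "kwargs": {"jaw": [1,1,1,1,1,1,1,1], "linear": [[0,-0.0003,0],[0,-0.0006,0],[0,-0.0009,0],[0,-0.0012,0],[0,-0.0012,0],[0,-0.0012,0],[0,-0.0012,0],[0,-0.0012,0]], "delta_rot": [[0,0,1],[0,0,2],[0,0,3],[0,0,4],[0,0,4],[0,0,4],[0,0,4],[0,0,4]]}}

```text
clock: 20.18
eef_pos: [0.4979, 0.3345, 0.1302]
tool_rot: [0.958, 0.285, -0.001, -0.001]
ft_force: [-7.8, -1.2, 5.6]
grip_width: 0.015
```

```bash
python3 - <<'E'
from h import *
cap('wrist','w11');crop('w11',150,110,370,290,3)
z=load('w11')
o=bot.get_obs();T=R.from_quat(o['tool_rot']);M=T.as_matrix();print(o['clock'],o['eef_pos'],o['ft_force'],o['ft_torque'],M.round(4)[2],'bar yaw',np.degrees(np.arctan2(M[1,1],M[0,1])))
E
```

```text
20.2333 [0.49793175 0.33451348 0.13016094] [-8.0073192  -1.14272556  5.39852045] [-0.28828802  1.38740992  0.18192745] [-8.0e-04 -1.8e-03 -1.0e+00] bar yaw -56.85205192354105
```

View pics/w11_c150_110.png

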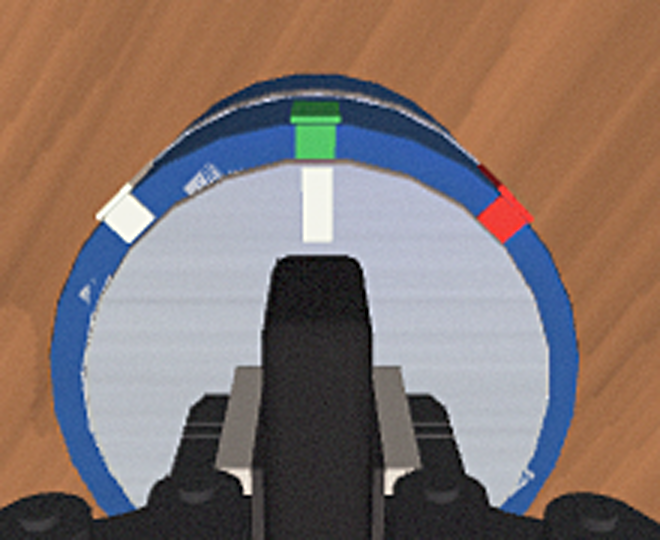

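Green mark (316,140) and lid mark (317,205) line up, and white and red are symmetric about them. Final hold, plus a check of the whole scene.

Call:
{"fn": "jog_arm", "kwargs": {"jaw": [1,1,1,1,1,1,1,1], "linear": [[0,0,0],[0,0,0],[0,0,0],[0,0,0],[0,0,0],[0,0,0],[0,0,0],[0,0,0]], "delta_rot": [[0,0,0],[0,0,0],[0,0,0],[0,0,0],[0,0,0],[0,0,0],[0,0,0],[0,0,0]]}}

```text
clock: 20.9
eef_pos: [0.4979, 0.3345, 0.1301]
tool_rot: [0.958, 0.285, -0.001, -0.001]
ft_force: [-7.3, -1.5, 6.5]
grip_width: 0.015
```

```bash
python3 - <<'E'
from h import *
cap('scene','s12');
o=bot.get_obs();M=R.from_quat(o['tool_rot']).as_matrix();print(o['clock'],o['eef_pos'],o['ft_force'],abs(o['joint_vel']).max(),'bar yaw',np.degrees(np.arctan2(M[1,1],M[0,1])))
E
```

```text
20.95 [0.49794127 0.33450552 0.13016447] [-7.34671946 -0.75555053  6.30385533] 0.0013598397614775935 bar yaw -56.85214558216329
```

View pics/s12.png

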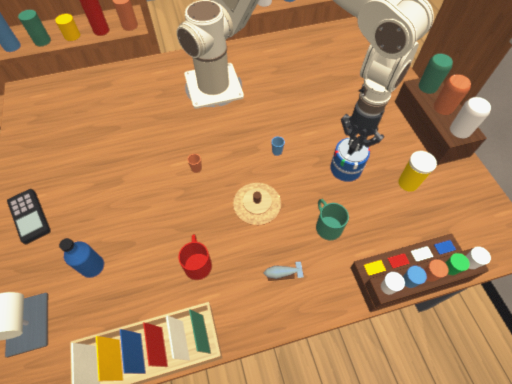

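The cover stands upright in the middle of the mat (257,202), the bystanders are where they began, and the arm holds steady on the lid. Handing in.

```bash
python3 -c "
from workcell import bot
print(bot.job_done())"
```

```text
the job is handed in; nothing more can be done
None
```

I lifted the dust cover off by its knob and set it upright on the middle of the mat, then fitted the lid and turned it half-way. I handed the job in at about 21 s of the 67 s, with the arm still gripping the bar.

- **Cover:** the wrist picture shows it centred on the mat within about 1 mm. It touched down at about 5 N.
- **Lid seated:** the lugs went into the notches with no resistance, and the lid came to rest at the expected height (TCP z 0.1301 m). The gap to the rim had closed in both views.
- **Half-way turn:** the lid went about 45° clockwise, to a bar yaw of -56.9° against a target of about -57°. The white mark on the lid lines up with the green mark to about one pixel. I never turned it past that, so it stayed well short of the click.
- **Steadiness:** it had not moved after a further 0.7 s of holding. The other goods look unmoved in the last scene picture.

**Small disagreements:**
- My estimates of the canister's centre differed by 1–2 mm between cameras. I corrected for this by eye, using the wrist view before lowering the lid.
- While turning, the tool was pushed about 1.5 mm sideways. Easing that took the sideways force from about 9 N to 7 N, and some of it remained at hand-in.

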